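Release the spice turntable's ratchet bar

ROBOT

A 6-joint arm with a two-finger parallel gripper is mounted at the origin on the work surface. World frame = base frame: x ahead of the robot, y to its left, z up, the work surface at z = 0. Lengths are in mm, angles in rad, forces in N, time in s.
With the tool pointing down it reaches from about 275 to 750 mm from the base axis. Payload 10.2 kg.
Tool frame: the origin (TCP) lies between the finger pads; the fingertips stand 11 mm ahead of it and the grasp point (between the pads) lies 8 mm behind it (ctrl.tip_extent is the distance from the TCP to the fingertips, in mm); z points along the fingers, y is the direction in which the jaws open and shut (so a half turn about z gives the same grasp; the last joint's range is limited). The gripper opens to 85 mm and grips with 20 to 120 N. Pads are 22 mm wide; open, the fingers measure 114 mm over their backs; the gripper's body (76 mm by 85 mm) begins 54 mm behind the grasp point. The pads swing forward as they close: fully open they stand 13 mm farther back than shut.
Start: joints at [-0.223, 0.313, 1.498, -0, 1.331, -0.223], TCP at [525.006, -0.014, 242.294] pointing down, gripper open.
Joint ranges: [-2.94, 2.94], [-0.97, 2.17], [0.19, 2.56], [-1.23, 4.37], [0.02, 3.11], [-2.88, 2.88]. Speed limits (rad/s): [2.39, 2.39, 3.01, 3.14, 3.14, 3.14].

INTERFACE

Orientations are given as a unit quaternion [w, x, y, z].
In Python, from rig import ctrl gives the robot as it stands.
- The arm moves only by the tool apply_moves, never from a script. Its argument "commands" is a list of rows, each a list of 5 numbers: the finger opening in cm, from 0 to 8.54, then the shift along the tool's x, y, z in cm, then the turn about the tool's z in rad. In form: [[jaw, dx, dy, dz, roll], ...]. A call has 1 to 12 rows; each row shifts and turns the commanded pose from where the row before left it, along the tool's axes as they then stand; what a row does not reach is not made up. A row lasts 1/12 s, in which the tool goes at most 41.7 mm and 7.16 degrees, less where a joint would pass 70% of its speed; a pose out of reach is approached as far as the arm can. A call with a gripper value outside its range is refused whole. The fingers move at their own pace and stop on an object; "squeeze" is the grip in N (left out, the last holds). Time passes only in rows, so rows that do not move let the fingers close. It gives the time, the measured TCP pose, the force and the opening at its end, in the units of the state.
- ctrl.sense(): the state, without advancing time (a new reading comes with each control period).
- ctrl.capture(name): name is "scene" or "side" or "wrist"; returns the picture (384x512x3 uint8, red, green, blue); there is no depth.
- ctrl.camera_info(name): a dict with "fov_y" (degrees; the focal length in pixels is half the picture's height over the tangent of half this angle, whatever the lens; pixels are square), "cx", "cy" (the principal point, pixels), "camera_from_world" (4x4, takes a point from world to camera coordinates). Camera axes: x right, y down, z forward; pixel columns grow to the right and rows downward; lengths in mm; the calibration is good to about 2 mm. The wrist camera is an equidistant fisheye: a pixel r from the principal point sees the ray r / f radians off the axis. A picture is of the moment at which its call begins: read the wrist's pose just before it. camera_info takes no time and is no camera call; for the wrist camera it gives the pose at the moment of the call.
- ctrl.finish_job(): hands the job in, once; it reports no verdict.
The state is a dict: "time_s": time; "joints": joint angles; "dq": joint speeds; "tau": joint torques, N m; "eef_pos": TCP position; "ee_rot": TCP orientation; "force": force on the tool from outside, world axes, zero at the start; "wrist_torque": the same for the moment, N m; "grip_width": opening from 0.0 (shut) to 1.0 (fully open).
Only numpy, scipy, OpenCV 4.12 (cv2) and the standard library are available. Lean on these libraries where they do the work, as an engineer would, in place of code of your own. Each camera call takes 0.05 s, during which the arm holds its last target.

TASK

The spice turntable is locked by a flat toothed bar that runs through the birch lock block and reaches in over the turntable. Swing the ratchet pawl up clear of the teeth and leave it up, then slide the bar out of the block lengthwise at the end away from the turntable, and lay it flat, teeth up, in the empty shallow tray; set it down, do not drop it. Leave the jars, bowl, egg cooker and egg rack standing where they are.

Things in the scene. Friction and masses are not known exactly. Their poses are not given: they have to be found in the camera images.
- station: Fixed birch lock block, 130 mm long (x -65 to +65), 60 wide, 50 high, with the turntable beside it. Origin on the counter under the block's centre; x points along the bar to the turntable, z up. Two straps (x -62 to -44, +46 to +64) cross over the channel, so the bar only slides lengthwise. Hinge cheeks (x -42 to -18, 15 to 23 mm either side, top at 70 mm) carry the pawl.
- channel_out (a point): Centre of the channel floor at the block's outer end, away from the turntable, where the bar comes out (station x = -65, 32 mm above the counter). The channel is 32 mm wide, runs straight through the block, open at both ends; its walls reach 14 mm above its floor.
- turntable_top (a point): Middle of the turntable disc's top, 16 mm above the counter, at station x = +195. The disc is white plastic, 220 mm across, and turns against light friction. A hub 32 mm across and 30 high stands here; two divider walls 30 mm high form a V open to the block (61 mm either side of the bar's line at station x = 110, 19 mm at x = 170), the bar's tip between them.
- pawl (a joint): Steel ratchet pawl on the block, hinge across the channel at station x = -30, z = 60 mm. 0 = down, tooth between the bar's teeth; grows to 1.4 rad as its free end, which points to the turntable, is swung up and back. Held by friction (0.08 N m), it stays where it is left; its tooth is clear of the bar's teeth above about 0.15 rad. While it is down the bar cannot be drawn out.
- pawl_grip (a point): Near the middle of the upright finger tab at the pawl's free end; station x = +40, z = 80 mm with the pawl down, 73 mm from the hinge. The tab is 18 mm wide across the bar's line (gripped there it can turn between the fingers), 16 mm thick along it, 36 mm high, its top 15 mm above this point.
- bar: Loose flat aluminium bar, 190 mm long (x), 28 wide (y), 6 thick, about 0.12 kg, with seven cross teeth 6 mm high on top; the tail end is smooth for 55 mm. Origin at the centre of its underside, x towards the tip, z up. It starts in the channel: tail about flush with the block's outer end, where it cannot be gripped, tip 60 mm out of the other end. Pushing the tip back makes the tail stick out.
- bar_tail (a point): Middle of the bar's tail end, the end that leaves the block first; 95 mm from the bar's centre, 3 mm above its underside.
- bar_tip (a point): Middle of the bar's tip end, over the turntable at the start; 95 mm from the bar's centre, 3 mm above its underside.
- tray: Fixed shallow grey open tray, outside 240 mm (x) by 100 mm (y), 16 mm high, walls and floor 5 mm thick; inside 230 by 90 mm. Origin at the centre of its underside on the counter.
- jar_a: Bystander: amber spice jar with black twist cap on the turntable, 44 mm across, 90 mm high, origin at the centre of its foot.
- jar_b: Bystander: spice jar like jar_a, 44 mm across, 90 mm high, origin at the centre of its foot.
- jar_c: Bystander: spice jar, 44 mm across, 105 mm high, at the back of the turntable, origin at the centre of its foot.
- bowl: Bystander: white ceramic bowl with its lid on, 122 mm across, 97 mm high over the knob, origin at the centre of its foot; stands beside the path of the bar.
- egg_cooker: Bystander: pastel blue egg cooker with clear dome, 150 mm across, 140 mm high, origin at the centre of its foot.
- egg_rack: Bystander: low aluminium egg rack insert with six holes, 120 mm (x) by 90 mm (y), 26 mm high, origin under its centre; stands beside the path of the bar on the robot's side.
Things that resemble listed ones, but are neither listed nor needed, are in the scene too. Several things have the shape of the bar; the one meant has the colours described above.

How it is judged (in metres and radians):
On the way, in this order (a step that is already met when the one before it is completed fails the run):
1. the pawl is swung up clear of the teeth while the bar is still in its place (value of joint pawl above 0.2 rad and x of bar in the frame of station above 0.015 m), for 0.2 s.
2. the bar is drawn out of the block's outer end, tip and all, with the pawl up (value of joint pawl above 0.2 rad and x of bar_tip in the frame of station below -0.065 m), for 0.1 s.
At the end, for the whole second after the job is handed in: The pawl is left raised (more than 0.2 rad), and the bar lies released and at rest in the tray, teeth up and flat on its floor (underside less than 12 mm above the counter, tilt under 0.08 rad), its centre within 30 mm along and 40 mm across of the tray's centre; the bystanders are where they were (value of joint pawl above 0.2 rad and z of bar in the frame of tray below 0.012 m and angle between bar's own z axis and vertical below 0.08 rad and x of bar in the frame of tray between -0.03 and 0.03 m and y of bar in the frame of tray between -0.04 and 0.04 m and linear speed of bar below 0.02 m/s and contact force between the fingers and bar below 0.1 N); the robot touches nothing.
It fails at once if the bar is let go while its centre is more than 70 mm above the counter (height (world z) of bar above 0.07 m and contact force between the fingers and bar below 0.05 N).
It fails at once if a jar is shifted by more than 30 mm or tipped (distance of any of jar_a, jar_b, jar_c from where it was at the start of the episode above 0.03 m or angle between any of jar_a, jar_b, jar_c's own z axis and vertical above 0.35 rad).
It fails at once if the bowl is shifted by more than 30 mm or tipped (distance of bowl from where it was at the start of the episode above 0.03 m or angle between bowl's own z axis and vertical above 0.35 rad).
It fails at once if the egg cooker is shifted by more than 30 mm or tipped (distance of egg_cooker from where it was at the start of the episode above 0.03 m or angle between egg_cooker's own z axis and vertical above 0.35 rad).
It fails at once if the egg rack is shifted by more than 30 mm or tipped (distance of egg_rack from where it was at the start of the episode above 0.03 m or angle between egg_rack's own z axis and vertical above 0.35 rad).
It also fails if it takes over 64 s, if anything falls off the work surface, if the arm or the gripper's body presses on something with over 40 N, if the wrist force passes 120 N, or if a joint passes its speed limit or range.

## Working session

There is one attempt and no reset: what is moved stays moved. The work goes in short steps, Python scripts to look and compute and a tool call to move; the robot and the scene stay as the last step left them, time stands still between calls to the robot, and variables do not carry over. Pictures are saved under pics/ and viewed, and the job is handed in when it is done.

Besides the shell and the picture viewer there is one more tool, called after "Request:" as name(argument=value, ...), one argument or row to a line, values as JSON. apply_moves: Moves the arm, as the interface text tells. Its arguments: {"type":"object","properties":{"commands":{"type":"array"},"squeeze":{"type":"number"}},"required":["commands"]}

```bash
ls; mkdir -p pics; python3 - <<'E'
from rig import ctrl
import cv2,json
for n in ["scene","side","wrist"]:
    i=ctrl.camera_info(n); print(n,i)
    im=ctrl.capture(n)
    cv2.imwrite(f"pics/{n}0.png",cv2.resize(im[:,:,::-1],None,fx=1.5,fy=1.5,interpolation=cv2.INTER_CUBIC))
print(ctrl.sense(), ctrl.tip_extent)
E
```

```text
pics
scene {'fov_y': 54.39530101654565, 'cx': 259.7656223301042, 'cy': 195.389424582617, 'camera_from_world': array([[ 5.98445930e-01,  8.01161763e-01, -1.51639874e-03,
        -3.65032872e+02],
       [ 5.69863683e-01, -4.27001462e-01, -7.02086273e-01,
        -2.41911203e+02],
       [-5.63132180e-01,  4.19296532e-01, -7.12090279e-01,
         1.36628483e+03],
       [ 0.00000000e+00,  0.00000000e+00,  0.00000000e+00,
         1.00000000e+00]])}
side {'fov_y': 42.42565178765949, 'cx': 247.75385042470862, 'cy': 185.68077605020605, 'camera_from_world': array([[ 8.22109555e-01, -5.69257875e-01, -9.01944079e-03,
        -4.20229068e+02],
       [-2.96037937e-01, -4.13891985e-01, -8.60845494e-01,
         2.39968196e+02],
       [ 4.86310003e-01,  7.10379403e-01, -5.08786483e-01,
         1.18411304e+03],
       [ 0.00000000e+00,  0.00000000e+00,  0.00000000e+00,
         1.00000000e+00]])}
wrist {'fov_y': 65.70646984690485, 'cx': 250.09630438366582, 'cy': 189.62624425952518, 'camera_from_world': array([[ 9.99999081e-01, -4.63651182e-04, -1.27374040e-03,
        -5.23537994e+02],
      
[... 235 characters left out ...]
0000000e+00]])}
{'time_s': 0.15, 'joints': array([-2.23398222e-01,  3.13306813e-01,  1.49822024e+00,  2.79464815e-05,
        1.33101070e+00, -2.23416832e-01]), 'dq': array([ 0.00026318, -0.00197302, -0.00139145, -0.00055918,  0.00124231,
       -0.00049104]), 'tau': array([ 1.79854873e-03, -4.12368500e+01, -2.59796566e+01, -1.57318855e-04,
        3.17765021e-03, -3.62555340e-05]), 'eef_pos': array([5.24829896e+02, 3.42144885e-02, 2.41889975e+02]), 'ee_rot': array([-4.07099961e-04,  7.07102474e-01,  7.07110930e-01, -2.40322771e-04]), 'force': array([-0.25622338,  0.62349049, -0.4077428 ]), 'wrist_torque': array([ 0.00614217, -0.0032665 ,  0.08664172]), 'grip_width': 0.9990559196293198} 11.0
```

View pics/scene0.png

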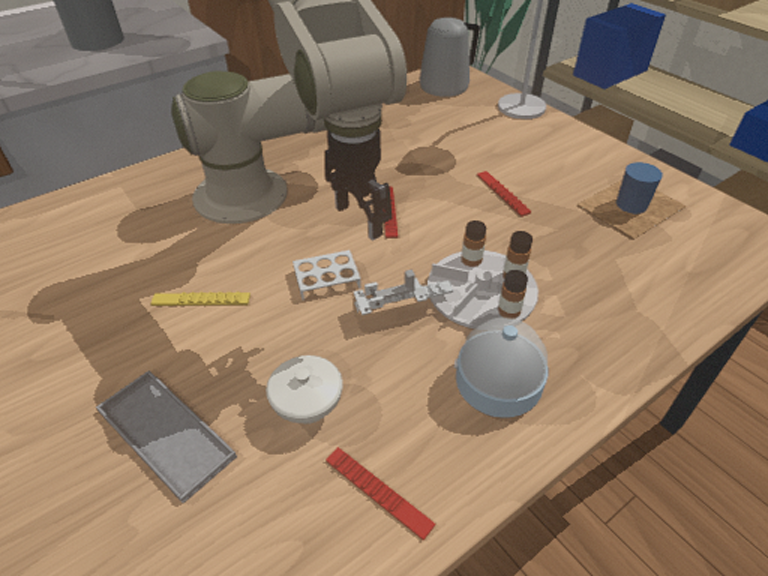

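View pics/side0.png

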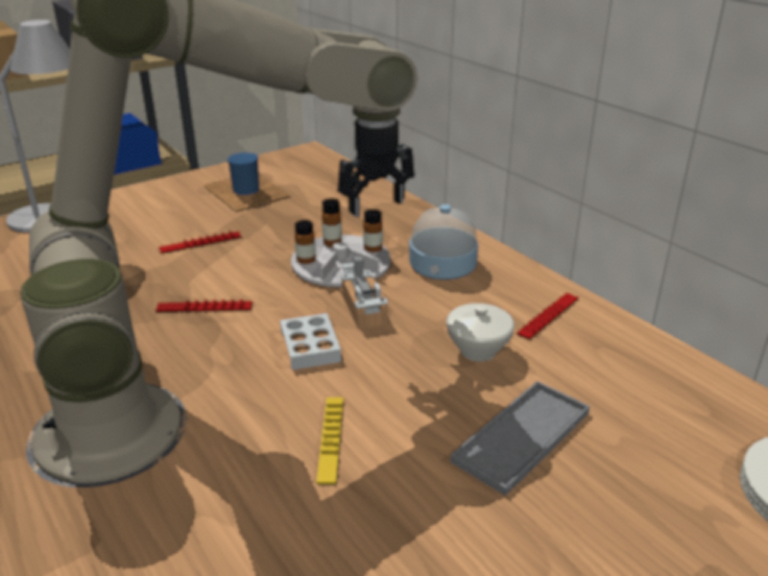

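View pics/wrist0.png

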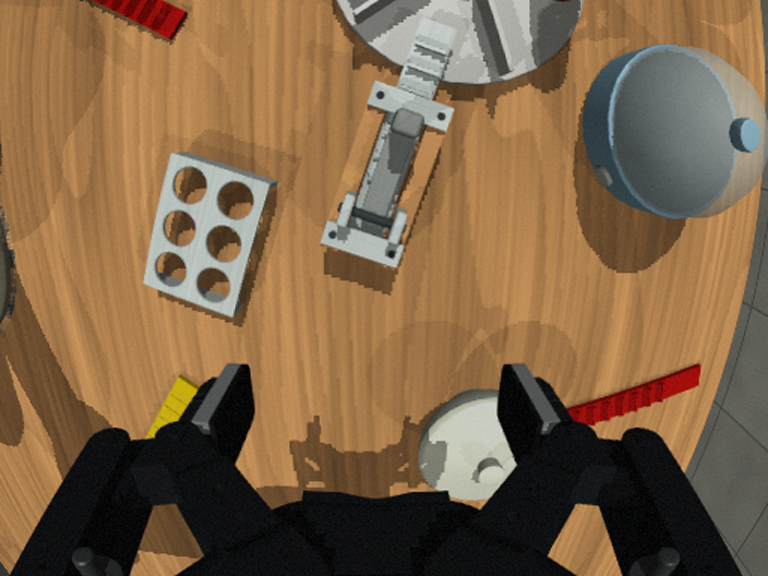

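```bash
cat > h.py <<'E'
import numpy as np, cv2
from rig import ctrl
def px2ray(n,u,v,info=None):
    i=info or ctrl.camera_info(n); f=192/np.tan(np.radians(i["fov_y"]/2))
    d=np.array([u-i["cx"],v-i["cy"]])/f
    if n=="wrist":
        r=np.hypot(*d); s=np.sinc(r/np.pi); c=np.array([d[0]*s,d[1]*s,np.cos(r)])
    else: c=np.array([d[0],d[1],1.])
    T=i["camera_from_world"];R=T[:3,:3]
    return -R.T@T[:3,3], R.T@c
def onz(n,u,v,z,info=None):
    o,d=px2ray(n,u,v,info); return o+d*(z-o[2])/d[2]
def proj(n,P,info=None):
    i=info or ctrl.camera_info(n); f=192/np.tan(np.radians(i["fov_y"]/2))
    T=i["camera_from_world"]; c=T[:3,:3]@np.asarray(P,float)+T[:3,3]
    if n=="wrist":
        rho=np.hypot(c[0],c[1]); th=np.arctan2(rho,c[2]); k=th/rho
        return np.array([i["cx"]+f*k*c[0],i["cy"]+f*k*c[1]])
    return np.array([i["cx"]+f*c[0]/c[2],i["cy"]+f*c[1]/c[2]])
def crop(im,x,y,w,h,s,name):
    cv2.imwrite(name,cv2.resize(im[y:y+h,x:x+w,::-1],None,fx=s,fy=s,interpolation=cv2.INTER_CUBIC))
E
python3 - <<'E'
from h import *
np.save("w0.npy",ctrl.capture("wrist"));np.save("s0.npy",ctrl.capture("scene"));np.save("d0.npy",ctrl.capture("side"))
import pickle;pickle.dump(ctrl.camera_info("wrist"),open("w0.pkl","wb"))
crop(np.load("w0.npy"),200,0,150,190,3,"pics/wc.png")
crop(np.load("s0.npy"),55,240,115,100,5,"pics/sc.png")
crop(np.load("d0.npy"),290,245,115,90,5,"pics/dc.png")
E
```

```text
(no output)
```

View pics/wc.png

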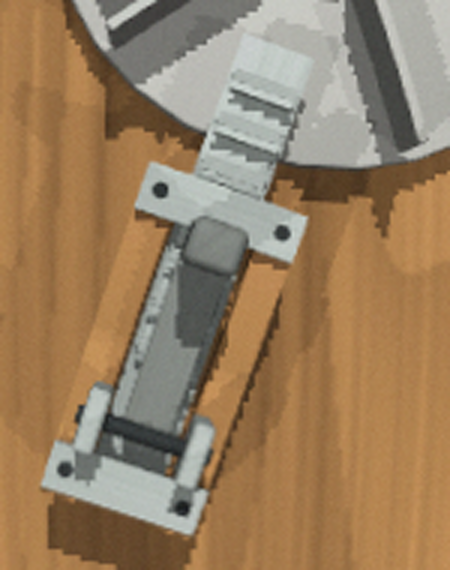

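View pics/sc.png

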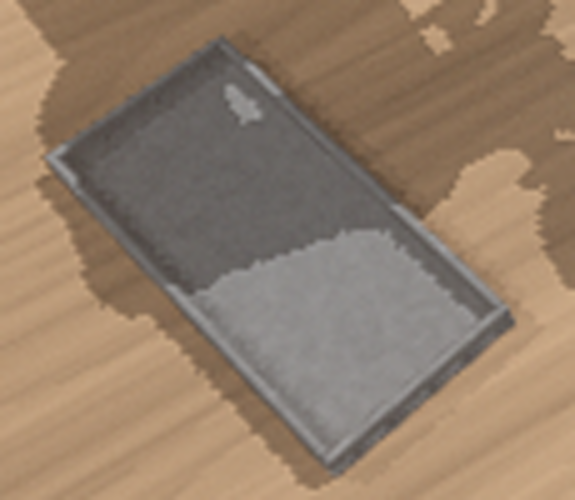

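View pics/dc.png

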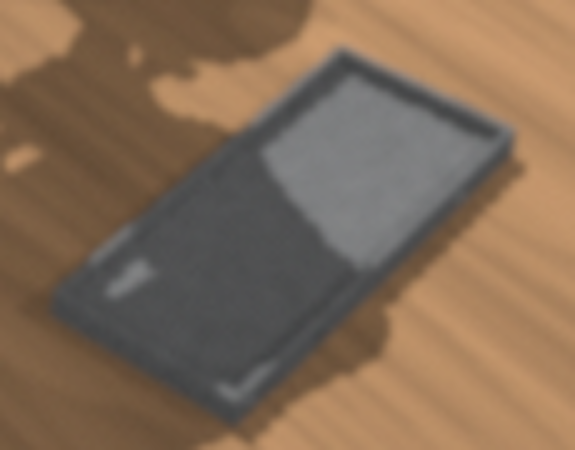

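```bash
python3 - <<'E'
from h import *
import pickle
from scipy.optimize import least_squares
w=pickle.load(open("w0.pkl","rb"))
C=[((42,485),(-62,30)),((193,533),(-62,-30)),((152,163),(64,30)),((308,218),(64,-30)),((292,262),(46,-30)),((136,206),(46,30))]
uv=np.array([[200+a[0][0]/3,a[0][1]/3] for a in C]);L=np.array([a[1] for a in C])
for zt in (50,54):
    P=np.array([onz("wrist",*u,zt,w)[:2] for u in uv])
    def f(p):
        c,s=np.cos(p[2]),np.sin(p[2]); return (L@np.array([[c,s],[-s,c]])+p[:2]-P).ravel()
    r=least_squares(f,[500,150,1.3]);print(zt,r.x,np.round(r.fun,1))
def quad(n,pts,ox,oy,s,z):
    return np.array([onz(n,ox+a/s,oy+b/s,z)[:2] for a,b in pts])
T=quad("scene",[(47,157),(222,40),(512,312),(332,468)],55,240,5,16);print(T,T.mean(0))
D=quad("side",[(55,298),(343,50),(513,132),(235,412)],290,245,5,16);print(D,D.mean(0))
for n,z,pts in [("scene",90,{"bowl":(300,377)}),("side",90,{"bowl":(481,313)})]:
    for k,p in pts.items(): print(n,k,onz(n,p[0]/1.5,p[1]/1.5,z))
# egg rack corners wrist top z=26
for p in [(173,152),(276,181),(234,318),(144,285)]: print("rack",onz("wrist",p[0]/1.5,p[1]/1.5,26,w))
print("yellow",[onz("scene",a/1.5,b/1.5,6) for a,b in [(152,300),(249,298)]])
E
```

```text
50 [531.7741428   56.07948837   1.23967   ] [-0.4 -0.2  0.1 -1.1 -0.3  1.1  0.7  0.5  0.5 -0.2 -0.5 -0.1]
54 [531.61453237  56.17126351   1.23967001] [-1.  -1.   0.1 -2.2 -0.5  1.8  1.2  0.9  1.   0.1 -0.7  0.4]
[[ 425.75420892 -463.36723282]
 [ 407.66611849 -368.87004773]
 [ 639.81474577 -316.94271846]
 [ 660.91323121 -412.35164453]] [ 533.5370761  -390.38291089]
[[ 395.27851177 -375.83018732]
 [ 626.91996131 -325.08192876]
 [ 647.99718879 -417.17750773]
 [ 413.87924862 -471.15446134]] [ 521.01872762 -397.31102129]
scene bowl [ 625.50083895 -185.56544606   90.        ]
side bowl [ 612.61776273 -191.54851496   90.        ]
rack [358.06860143  81.13556648  26.        ]
rack [446.02758608  52.3096305   26.        ]
rack [401.21002181 -63.65899854  26.        ]
rack [315.96611372 -33.53136996  26.        ]
yellow [array([ 229.91041901, -301.5340774 ,    6.        ]), array([ 339.78087761, -145.7310189 ,    6.        ])]
```

```bash
python3 - <<'E'
from h import *
o=np.array([531.8,56.1]);c,s=np.cos(1.2397),np.sin(1.2397);R=np.array([[c,s],[-s,c]])
def W(x,y,z): p=R.T@[x,y]+o; return [p[0],p[1],z]
for n,pts in [("scene",{"a":(475,227),"b":(520,238),"c":(515,277)}),("side",{"1":(304,227),"2":(331,206),"3":(373,216)})]:
    for k,p in pts.items():
        for z in (106,121): print(n,k,z,np.round(R@(onz(n,p[0]/1.5,p[1]/1.5,z)[:2]-o)))
for q in [(-62,30,50),(-62,-30,50),(64,30,50),(64,-30,50),(40,0,95),(195,0,46),(195,110,16),(195,-110,16),(125,0,38)]:
    print(q,np.round(1.5*proj("scene",W(*q))),np.round(1.5*proj("side",W(*q))))
crop(np.load("s0.npy"),225,140,140,90,5,"pics/sc2.png")
crop(np.load("d0.npy"),180,125,140,95,5,"pics/dc2.png")
E
```

```text
scene a 106 [202.  72.]
scene a 121 [193.  56.]
scene b 106 [271.  15.]
scene b 121 [261.  -1.]
scene c 106 [212. -81.]
scene c 121 [203. -94.]
side 1 106 [181.  80.]
side 1 121 [151.  85.]
side 2 106 [266.   2.]
side 2 121 [234.   9.]
side 3 106 [190. -73.]
side 3 121 [160. -65.]
(-62, 30, 50) [353. 291.] [357. 306.]
(-62, -30, 50) [361. 313.] [388. 301.]
(64, 30, 50) [415. 276.] [341. 273.]
(64, -30, 50) [426. 298.] [370. 269.]
(40, 0, 95) [409. 272.] [358. 257.]
(195, 0, 46) [483. 274.] [340. 244.]
(195, 110, 16) [460. 250.] [292. 263.]
(195, -110, 16) [506. 324.] [389. 249.]
(125, 0, 38) [450. 284.] [348. 262.]
```

View pics/sc2.png

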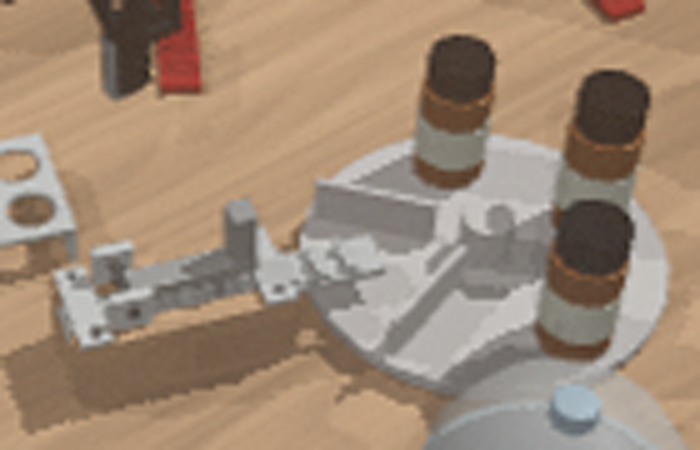

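View pics/dc2.png

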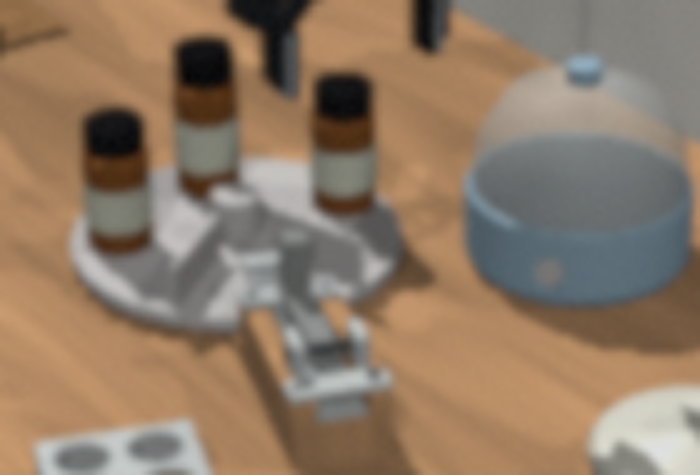

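Request:
apply_moves(
  commands=[
    [5,0,0,0,0.11],
    [5,0,0,0,0.11],
    [5,0,0,0,0.111],
    [5,2.4,-0.3,2,0],
    [5,2.4,-0.3,2,0],
    [5,2.4,-0.3,2,0],
    [5,2.3,-0.26,2,0],
    [5,0,0,2,0],
    [5,0,0,1.2,0],
    [5,0,0,0,0],
  ],
  squeeze=60,
)

```text
time_s: 1.13
eef_pos: [543.6, 94.0, 127.6]
ee_rot: [-0.002, 0.814, 0.581, -0.002]
force: [0.1, 1.2, -0.6]
grip_width: 0.583
```

```bash
cat >> h.py <<'E'
o=np.array([531.8,56.1]);_c,_s=np.cos(1.2397),np.sin(1.2397);R=np.array([[_c,_s],[-_s,_c]])
def W(x,y,z): p=R.T@[x,y]+o; return np.array([p[0],p[1],z])
def S(p): q=R@(np.asarray(p)[:2]-o); return np.array([q[0],q[1],p[2]])
E
python3 - <<'E'
from h import *
s=ctrl.sense();i=ctrl.camera_info("wrist");im=ctrl.capture("wrist")
print(s["time_s"],S(s["eef_pos"]),s["ee_rot"],s["force"])
cv2.imwrite("pics/w1.png",cv2.resize(im[:,:,::-1],None,fx=1.5,fy=1.5))
for q in [(40,9,95),(40,-9,95),(64,30,50),(64,-30,50),(125,0,38),(195,0,46)]: print(q,1.5*proj("wrist",W(*q),i))
E
```

```text
1.1333 [ 39.67105576   1.16787326 127.64330338] [-0.00151907  0.81373998  0.58122369 -0.00198869] [ 0.11114684  1.20534826 -0.64239973]
(40, 9, 95) [358.35493722 344.07494095]
(40, -9, 95) [402.82802766 344.1399327 ]
(64, 30, 50) [318.32522023 258.43513541]
(64, -30, 50) [442.02404887 258.69063092]
(125, 0, 38) [380.37605453 130.99098373]
(195, 0, 46) [380.49127901 -10.17341946]
```

View pics/w1.png

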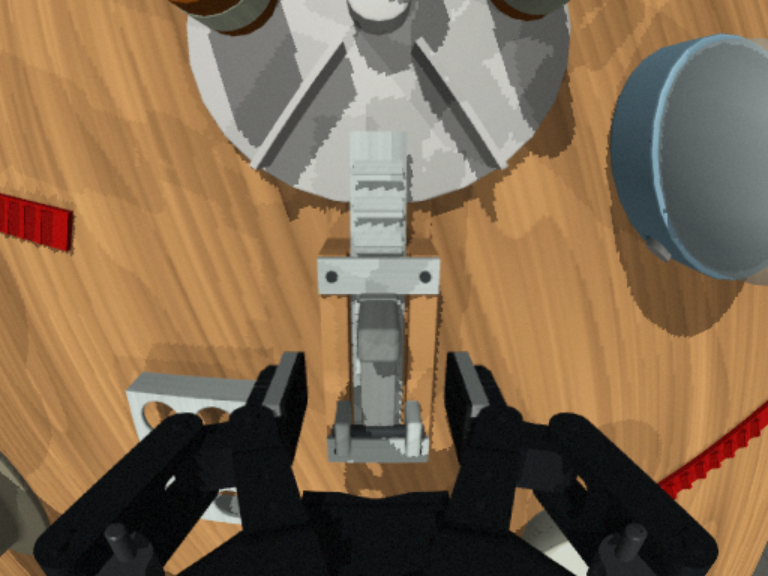

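Request:
apply_moves(
  commands=[
    [5,0,0,2,0],
    [5,0,0,2,0],
    [5,0,0,1.1,0],
    [4,0,0,0,0],
    [1.5,0,0,0,0],
    [1.5,0,0,0,0],
    [1.5,0,0,0,0],
    [1.5,0,0,0,0],
  ],
  squeeze=30,
)

```text
time_s: 1.85
eef_pos: [544.7, 93.9, 80.5]
ee_rot: [-0.0, 0.814, 0.581, 0.0]
force: [-3.7, 3.7, 2.1]
grip_width: 0.204
```

Request:
apply_moves(
  commands=[
    [1.5,-0.31,0,-0.69,0],
    [1.5,-0.38,0,-0.65,0],
    [1.5,-0.44,0,-0.61,0],
    [1.5,-0.5,0,-0.56,0],
    [1.5,-0.56,0,-0.51,0],
    [1.5,-0.6,0,-0.45,0],
    [1.5,-0.65,0,-0.39,0],
    [1.5,-0.68,0,-0.32,0],
    [1.5,0,0,0,0],
    [1.5,0,0,0,0],
  ],
)

```text
time_s: 2.68
eef_pos: [531.0, 54.0, 122.2]
ee_rot: [-0.0, 0.814, 0.581, -0.0]
force: [-5.5, 1.0, 1.6]
grip_width: 0.201
```

```bash
python3 - <<'E'
from h import *
s=ctrl.sense();i=ctrl.camera_info("wrist");im=ctrl.capture("wrist")
print(s["time_s"],S(s["eef_pos"]),s["ee_rot"],s["force"])
cv2.imwrite("pics/w2.png",cv2.resize(im[:,:,::-1],None,fx=1.5,fy=1.5))
E
```

```text
2.6833 [-2.20330110e+00  6.08530185e-02  1.22213163e+02] [-8.39352071e-05  8.14077076e-01  5.80756808e-01 -1.94372863e-04] [-5.48389457  1.04000001  1.57492601]
```

View pics/w2.png

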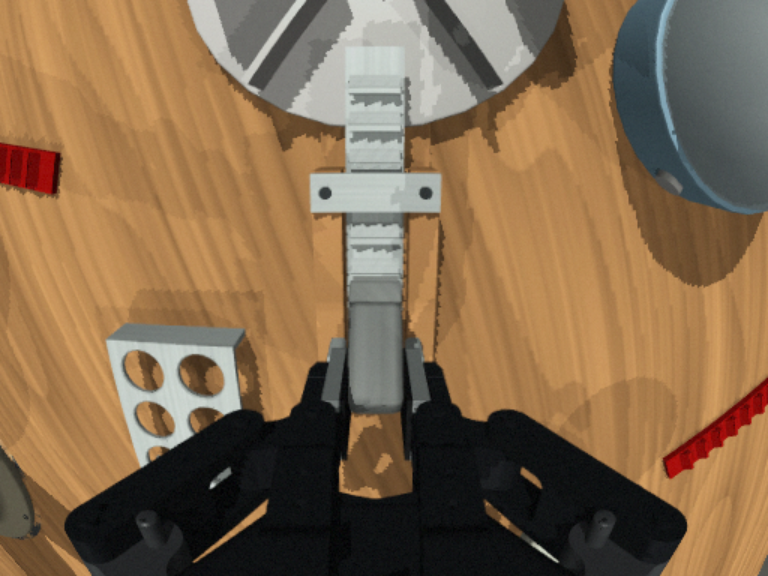

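Request:
apply_moves(
  commands=[
    [4.5,0,0,0,0],
    [4.5,0,0,0,0],
    [4.5,0,0,0,0],
    [4.5,0,0,-2,0],
    [4.5,0,0,-2,0],
    [4.5,3,0,0,0],
    [4.5,3,0,0,0],
    [4.5,3,0,0,0],
    [4.5,3,0,0,0],
    [4.5,0,0,3,0],
    [4.5,0,0,3,0],
    [4.5,0,0,0,0],
  ],
  squeeze=60,
)

```text
time_s: 3.73
eef_pos: [568.1, 168.0, 96.1]
ee_rot: [-0.002, 0.814, 0.581, -0.004]
force: [-0.9, -0.3, -0.8]
grip_width: 0.53
```

```bash
python3 - <<'E'
from h import *
s=ctrl.sense();i=ctrl.camera_info("wrist");im=ctrl.capture("wrist");im2=ctrl.capture("scene")
print(s["time_s"],S(s["eef_pos"]),s["ee_rot"],s["force"],s["grip_width"])
cv2.imwrite("pics/w3.png",cv2.resize(im[:,:,::-1],None,fx=1.5,fy=1.5))
crop(im2,225,130,140,110,5,"pics/s3.png")
E
```

```text
3.7333 [117.62612263   2.09290051  96.10570217] [-0.00203902  0.81375154  0.58119676 -0.00381921] [-0.94635943 -0.34842286 -0.75695936] 0.5301012915255617
```

View pics/w3.png

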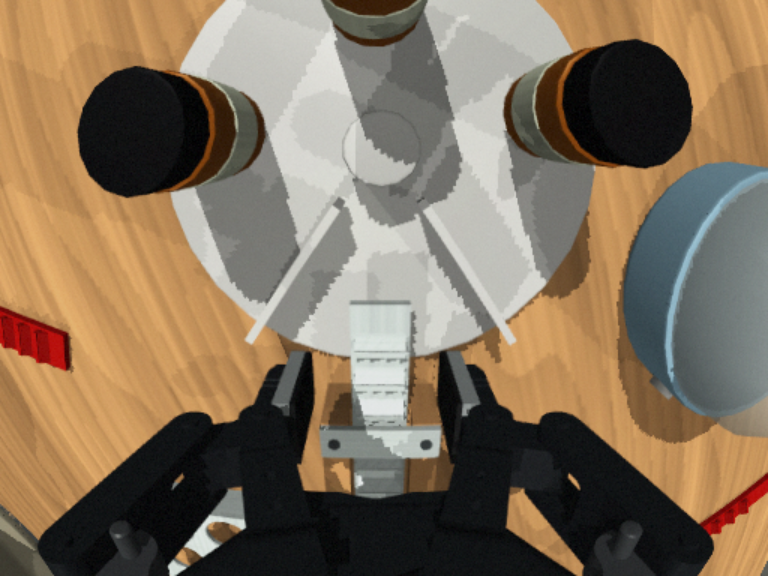

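View pics/s3.png

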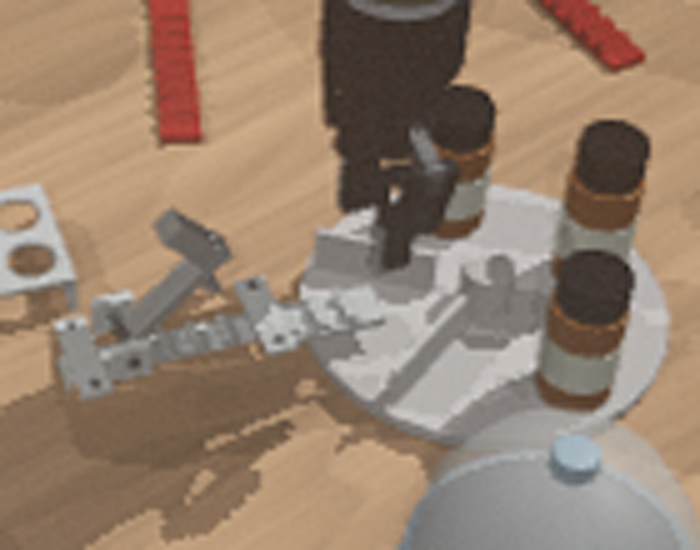

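Request:
apply_moves(
  commands=[
    [4.5,0,0,2,0],
    [4.5,0,0,2,0],
    [4.5,0,0,1.2,0],
    [4.5,0,0,0,0],
    [4.5,0,0,0,0],
  ],
)

```text
time_s: 4.25
eef_pos: [571.2, 167.9, 50.4]
ee_rot: [0.0, 0.814, 0.581, 0.001]
force: [1.1, 0.6, 0.6]
grip_width: 0.532
```

Request:
apply_moves(
  commands=[
    [4.5,0,0,0.7,0],
    [4.5,0,0,0,0],
    [2,0,0,0,0],
    [2,0,0,0,0],
    [2,0,0,0,0],
    [2,0,0,0,0],
    [2,0,0,0,0],
    [2,0,0,0,0],
  ],
)

```text
time_s: 4.92
eef_pos: [570.7, 168.2, 42.4]
ee_rot: [0.0, 0.814, 0.581, 0.0]
force: [0.2, 0.7, 2.3]
grip_width: 0.298
```

Request:
apply_moves(
  commands=[
    [2,0,0,0,0],
    [2,0,0,0,0],
  ],
)

```text
time_s: 5.08
eef_pos: [570.7, 168.2, 42.3]
ee_rot: [0.0, 0.814, 0.581, 0.0]
force: [1.1, -0.0, 1.5]
grip_width: 0.297
```

```bash
python3 - <<'E'
from h import *
s=ctrl.sense();im=ctrl.capture("wrist")
print(s["time_s"],S(s["eef_pos"]),s["force"],s["grip_width"])
cv2.imwrite("pics/w4.png",cv2.resize(im[:,:,::-1],None,fx=1.5,fy=1.5))
E
```

```text
5.0833 [118.63187679  -0.35818114  42.25642512] [ 1.06194244 -0.02802654  1.54247629] 0.29658447673779464
```

View pics/w4.png

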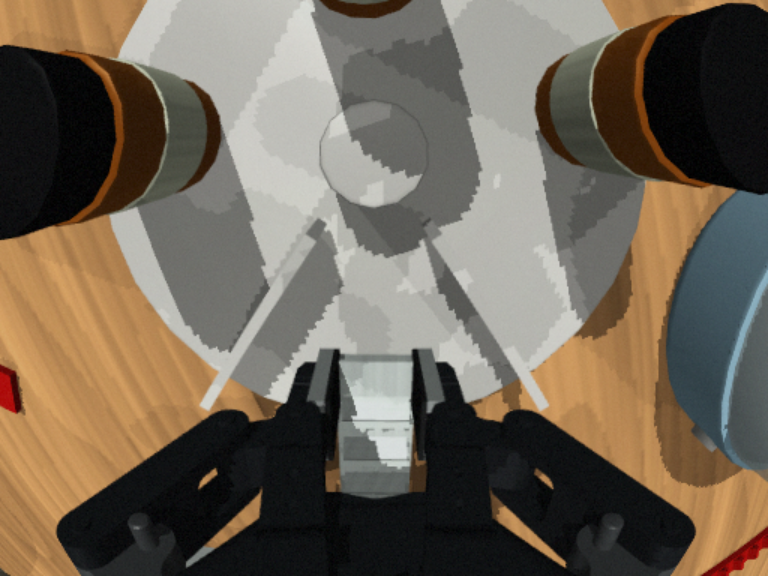

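Request:
apply_moves(
  commands=[
    [2,-0.6,0,0,0],
    [2,-0.8,0,0,0],
    [2,-0.8,0,0,0],
    [2,-0.8,0,0,0],
    [2,-0.7,0,0,0],
    [2,0,0,0,0],
    [2,0,0,0,0],
  ],
)

```text
time_s: 5.72
eef_pos: [558.5, 131.5, 42.8]
ee_rot: [0.001, 0.814, 0.581, -0.0]
force: [-1.4, -3.3, 7.6]
grip_width: 0.291
```

```bash
python3 - <<'E'
from h import *
s=ctrl.sense();im=ctrl.capture("wrist");im2=ctrl.capture("scene")
print(s["time_s"],S(s["eef_pos"]),s["force"],s["grip_width"])
cv2.imwrite("pics/w5.png",cv2.resize(im[:,:,::-1],None,fx=1.5,fy=1.5))
crop(im2,215,130,140,110,5,"pics/s5.png")
E
```

```text
5.7167 [80.00382073 -0.76943177 42.7837878 ] [-1.36228763 -3.3334659   7.55310714] 0.2912877730299892
```

View pics/w5.png

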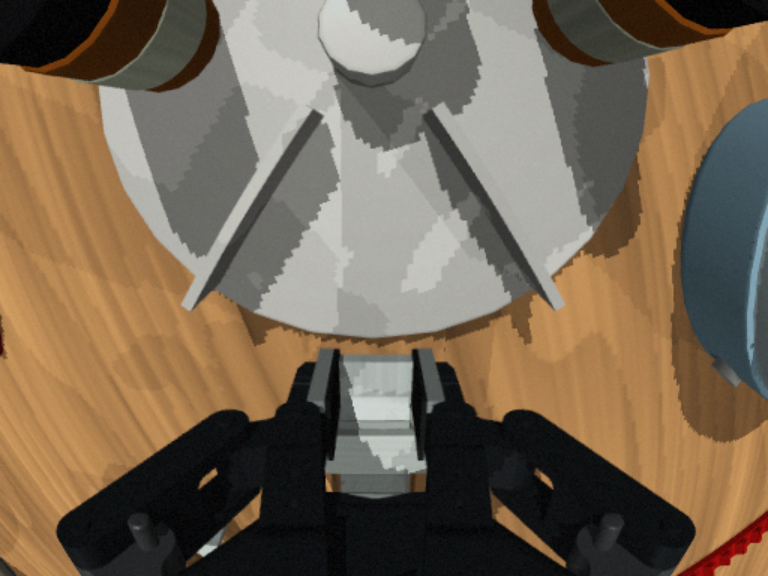

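View pics/s5.png

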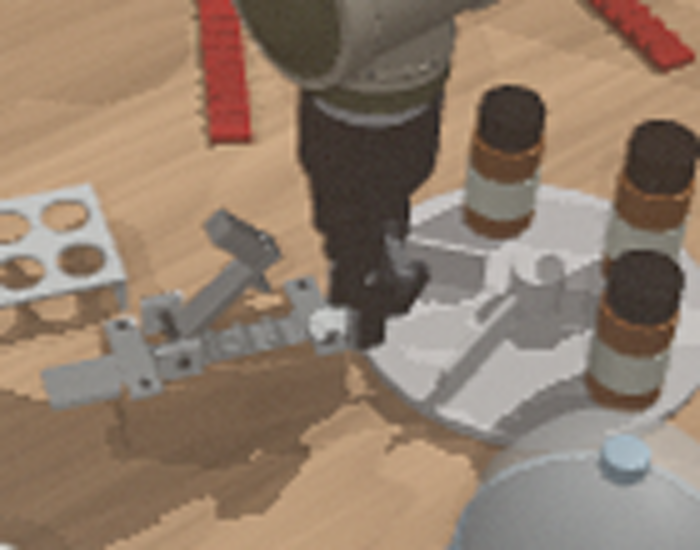

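Request:
apply_moves(
  commands=[
    [4.2,0,0,0,0],
    [4.2,0,0,0,0],
    [4.2,0,0,0,0],
    [4.2,0,0,-2,0],
    [4.2,0,0,-4,0],
    [4.2,0,0,-4,0],
    [4.2,0,0,-3.5,0],
    [4.2,-3.5,0,0,0],
    [4.2,-3.5,0,0,0],
    [4.2,-3.5,0,0,0],
    [4.2,-3.5,0,0,0],
    [4.2,-2.8,0,0,0],
  ],
)

```text
time_s: 6.82
eef_pos: [502.6, -27.7, 176.8]
ee_rot: [-0.0, 0.814, 0.581, -0.0]
force: [-0.3, -0.2, -0.5]
grip_width: 0.493
```

Request:
apply_moves(
  commands=[
    [4.2,0,0,3,0],
    [4.2,0,0,3,0],
    [4.2,0,0,3,0],
    [4.2,0,0,1.5,0],
    [4.2,0,0,0,0],
    [4.2,0,0,0,0],
  ],
)

```text
time_s: 7.32
eef_pos: [503.6, -25.8, 72.0]
ee_rot: [-0.001, 0.814, 0.581, -0.0]
force: [0.4, -0.5, -0.2]
grip_width: 0.488
```

```bash
python3 - <<'E'
from h import *
s=ctrl.sense();im=ctrl.capture("wrist");im2=ctrl.capture("scene")
print(s["time_s"],S(s["eef_pos"]),s["force"],s["grip_width"])
cv2.imwrite("pics/w6.png",cv2.resize(im[:,:,::-1],None,fx=1.5,fy=1.5))
crop(im2,205,130,140,110,5,"pics/s6.png")
E
```

```text
7.3167 [-8.66104926e+01  2.05170837e-02  7.19548755e+01] [ 0.42843161 -0.54991831 -0.19915058] 0.4884438491449099
```

View pics/w6.png

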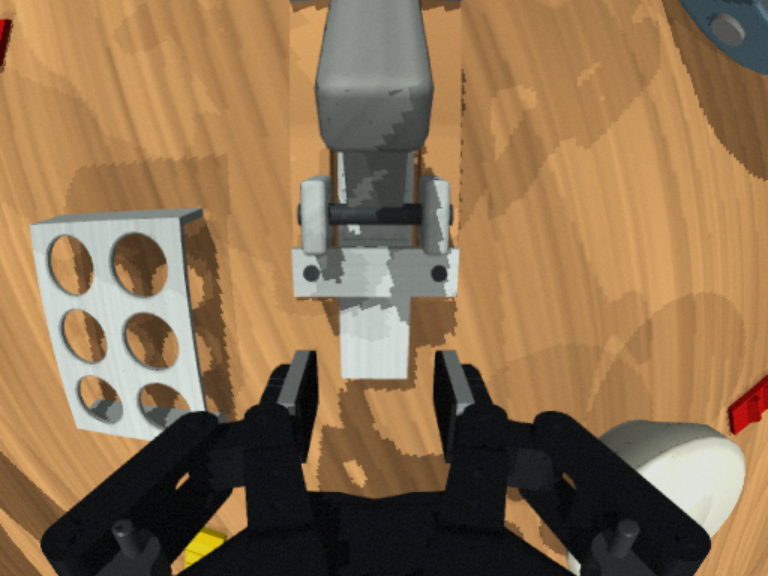

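View pics/s6.png

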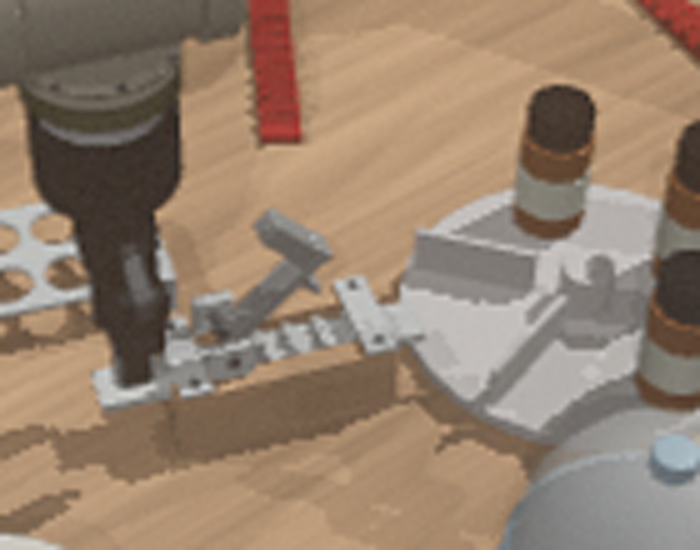

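Request:
apply_moves(
  commands=[
    [4.2,0,0,1.5,0],
    [4.2,0,0,1.45,0],
    [4.2,0,0,0,0],
    [2,0,0,0,0],
    [2,0,0,0,0],
    [2,0,0,0,0],
    [2,0,0,0,0],
    [2,0,0,0,0],
    [2,0,0,0,0],
  ],
  squeeze=80,
)

```text
time_s: 8.17
eef_pos: [504.5, -25.9, 43.8]
ee_rot: [0.001, 0.814, 0.581, 0.001]
force: [-1.3, -0.1, 7.0]
grip_width: 0.286
```

```bash
python3 - <<'E'
from h import *
s=ctrl.sense();im=ctrl.capture("wrist")
print(s["time_s"],S(s["eef_pos"]),s["force"],s["grip_width"])
cv2.imwrite("pics/w7.png",cv2.resize(im[:,:,::-1],None,fx=1.5,fy=1.5))
E
```

```text
8.1667 [-86.44388249  -0.8176174   43.78812555] [-1.33592271 -0.05846289  7.04349818] 0.2859538632754669
```

View pics/w7.png

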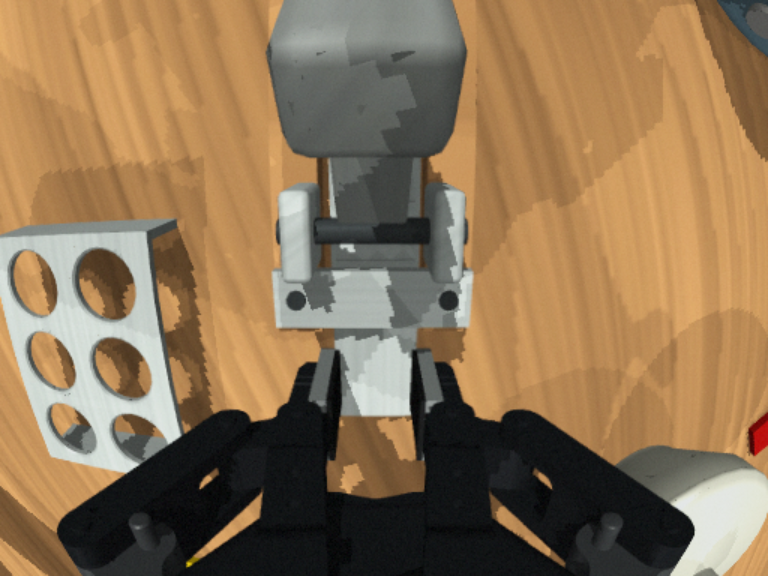

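Request:
apply_moves(
  commands=[
    [2,-0.7,0,0,0],
    [2,-1.5,0,0,0],
    [2,-1.5,0,0,0],
    [2,-1.5,0,0,0],
    [2,-1.5,0,0,0],
    [2,0,0,0,0],
  ],
)

```text
time_s: 8.72
eef_pos: [482.1, -91.0, 43.2]
ee_rot: [0.001, 0.815, 0.58, 0.0]
force: [-1.2, -0.7, 0.2]
grip_width: 0.287
```

```bash
python3 - <<'E'
from h import *
s=ctrl.sense();im=ctrl.capture("wrist");im2=ctrl.capture("scene")
print(s["time_s"],S(s["eef_pos"]),s["force"],s["grip_width"])
cv2.imwrite("pics/w8.png",cv2.resize(im[:,:,::-1],None,fx=1.5,fy=1.5))
crop(im2,185,130,140,110,5,"pics/s8.png")
E
```

```text
8.7167 [-155.27519619   -0.81329912   43.21936862] [-1.22134713 -0.74132047  0.21359847] 0.2873039067475885
```

View pics/w8.png

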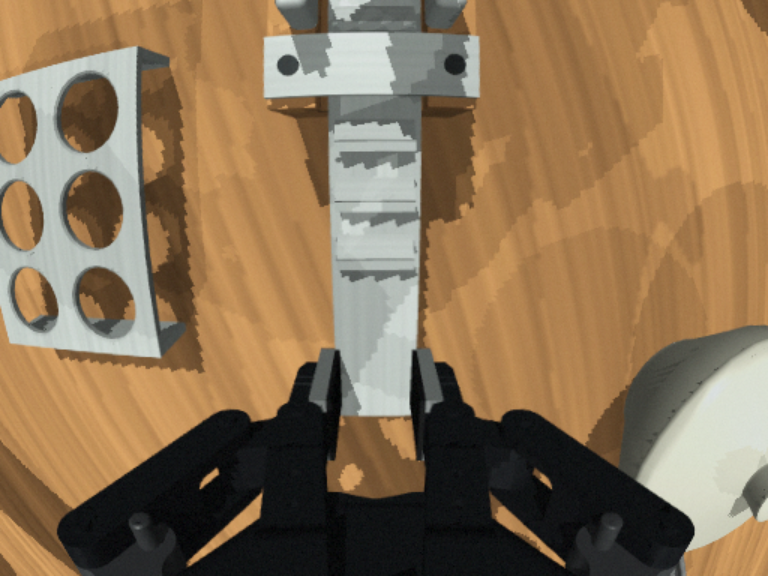

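View pics/s8.png

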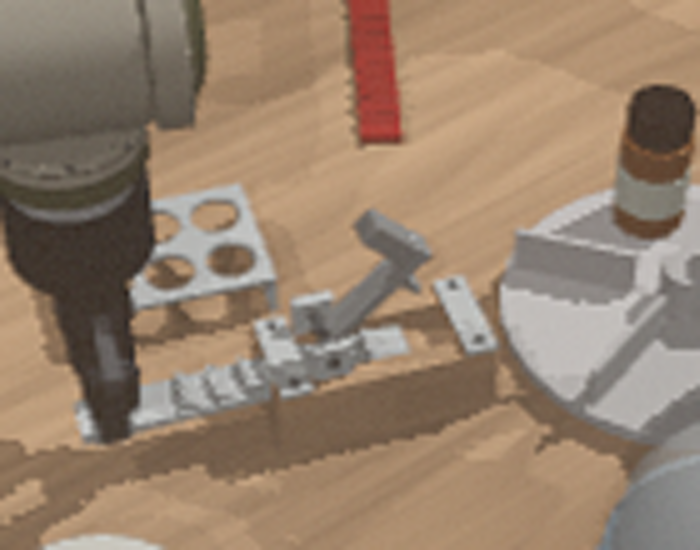

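```bash
python3 - <<'E'
from h import *
import pickle
w=pickle.load(open("w0.pkl","rb"))
k=onz("wrist",490/1.5,470/1.5,93,w);print(k,S(k))
for u in [(765,490)]:
    k=onz("wrist",u[0]/1.5,u[1]/1.5,93);print(k,S(k))
# left lid rim in current image
for z in (60,70,80):print(z,S(onz("wrist",622/1.5,430/1.5,z)))
E
```

```text
[ 620.22760126 -175.13578895   93.        ] [-189.93052303 -158.79492177   93.        ]
[ 611.50753195 -165.06355254   93.        ] [-183.24006503 -147.27418712   93.        ]
60 [-166.41283686  -87.52795775   60.        ]
70 [-158.38872876  -79.80621034   70.        ]
80 [-150.36462066  -72.08446293   80.        ]
```

Request:
apply_moves(
  commands=[
    [2,-1,0,0,0],
    [2,-1.5,0,0,0],
    [2,-1.5,0,0,0],
    [2,-1.5,0,0,0],
    [2,-1.5,0,0,0],
    [2,-1.5,0,0,0],
    [2,-1.2,0,0,0],
    [2,0,0,0,0],
    [2,0,0,0,0],
  ],
)

```text
time_s: 9.57
eef_pos: [450.5, -180.9, 42.5]
ee_rot: [-0.0, 0.814, 0.581, -0.0]
force: [-0.3, 0.1, -1.4]
grip_width: 0.287
```

```bash
python3 - <<'E'
from h import *
s=ctrl.sense();im=ctrl.capture("wrist");im2=ctrl.capture("scene")
print(s["time_s"],S(s["eef_pos"]),s["force"],s["grip_width"])
cv2.imwrite("pics/w9.png",cv2.resize(im[:,:,::-1],None,fx=1.5,fy=1.5))
crop(im2,150,130,180,150,4,"pics/s9.png")
E
```

```text
9.5667 [-2.50532017e+02 -1.43892367e-01  4.24989301e+01] [-0.32942475  0.11739685 -1.4044075 ] 0.2871714592757259
```

View pics/w9.png

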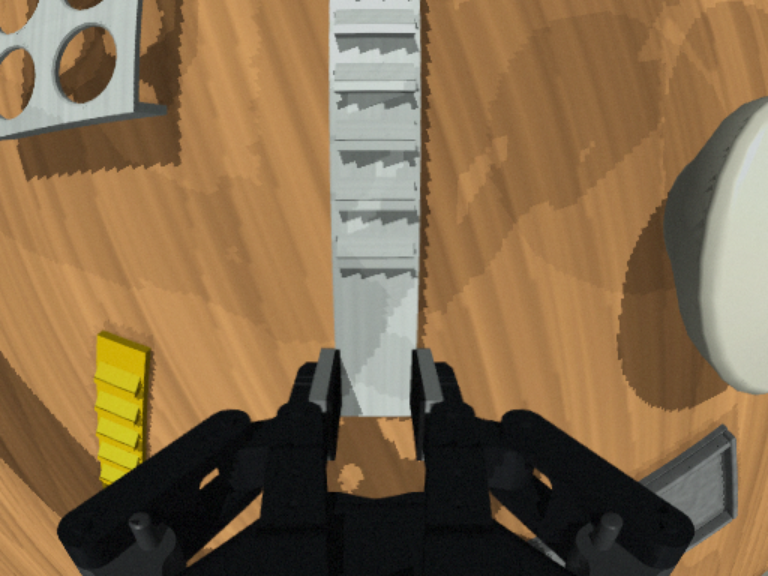

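View pics/s9.png

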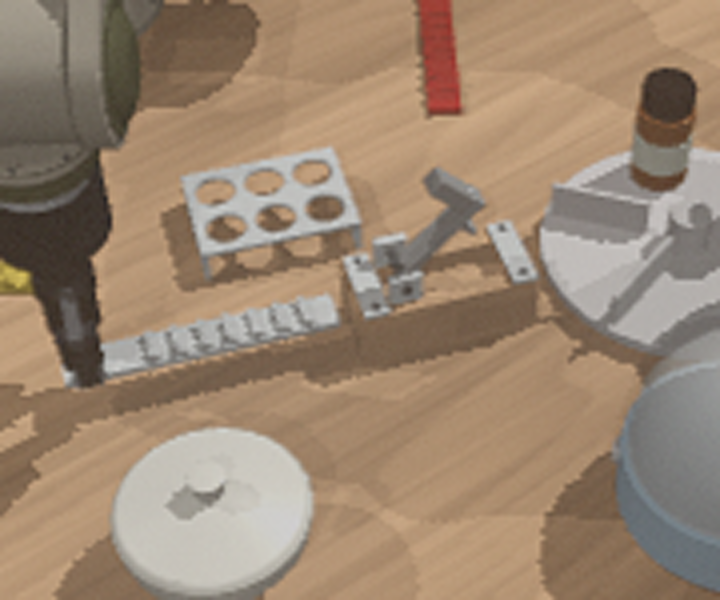

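Request:
apply_moves(
  commands=[
    [2,-1.5,0.4,-0.5,0],
    [2,-3,0.88,-0.5,0],
    [2,-3,0.88,-0.5,0],
    [2,-3,0.88,-0.5,0],
    [2,-3,0.88,-0.3,0],
    [2,-3,0.88,0,0],
    [2,-3,0.88,0,0],
    [2,-1.5,0.4,0,0],
    [2,0,0,0,0],
  ],
)

```text
time_s: 10.42
eef_pos: [439.7, -401.5, 65.4]
ee_rot: [0.001, 0.814, 0.58, -0.0]
force: [-0.7, 0.1, -1.6]
grip_width: 0.288
```

```bash
python3 - <<'E'
from h import *
s=ctrl.sense();im=ctrl.capture("wrist");im2=ctrl.capture("scene")
print(s["time_s"],s["eef_pos"],s["joints"],s["force"],s["grip_width"])
cv2.imwrite("pics/w10.png",cv2.resize(im[:,:,::-1],None,fx=1.5,fy=1.5))
cv2.imwrite("pics/s10.png",cv2.resize(im2[:,:,::-1],None,fx=1.5,fy=1.5))
E
```

```text
10.4167 [ 439.72959707 -401.54273028   65.37490246] [-9.36472207e-01  6.49298970e-01  1.47211283e+00 -3.72570308e-04
  1.01889814e+00 -6.03557082e-01] [-0.6527995   0.05709952 -1.60922429] 0.2881472445335881
```

View pics/w10.png

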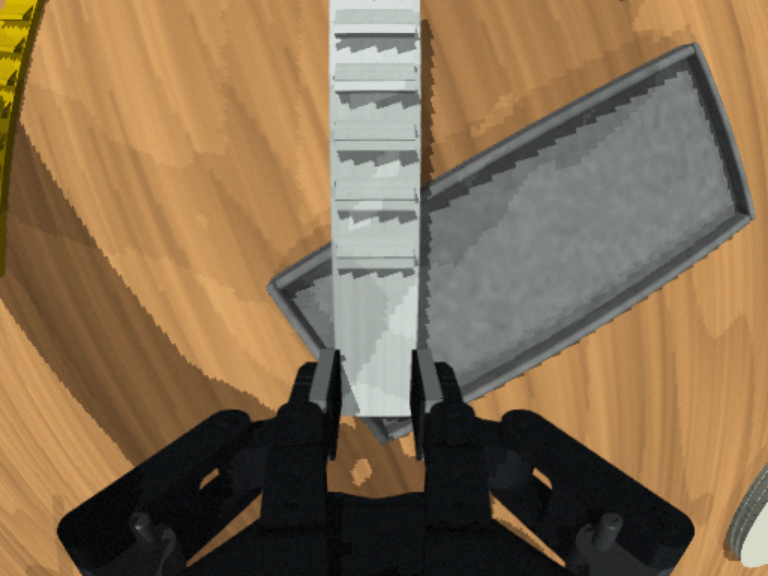

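View pics/s10.png

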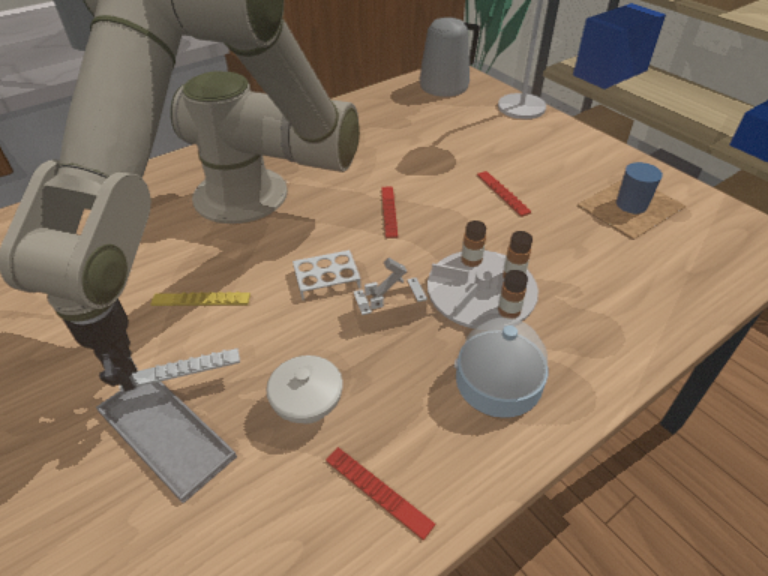

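```bash
python3 - <<'E'
from h import *
P=np.array([onz("wrist",a/1.5,b/1.5,16)[:2] for a,b in [(270,288),(693,46),(750,217),(388,438)]])
print(P,P.mean(0))
for a,b in [(0,1),(3,2),(0,3),(1,2)]:
    d=P[b]-P[a];print(np.hypot(*d),np.arctan2(d[1],d[0]))
E
```

```text
[[ 402.23016977 -365.44468187]
 [ 626.9445713  -315.34689824]
 [ 647.16401554 -407.90209687]
 [ 425.69931448 -456.82449958]] [ 525.50951777 -386.37954414]
230.23107995981255 0.2193526508355205
226.80391377445096 0.21741225421699453
94.34549188531885 -1.319399151568116
94.73801095165695 -1.3557170964268117
```

Request:
apply_moves(
  commands=[
    [2,0,0,0,0.06],
    [2,0,0,0,0.1],
    [2,0,0,0,0.1],
    [2,0,0,0,0.11],
    [2,0,0,0,0.11],
    [2,0,0,0,0.11],
    [2,0,0,0,0.11],
    [2,0,0,0,0.11],
    [2,0,0,0,0.11],
    [2,0,0,0,0.1],
    [2,0.87,0.78,0,0],
    [2,0,0,0,0],
  ],
)

```text
time_s: 11.52
eef_pos: [451.4, -403.7, 65.7]
ee_rot: [0.0, 0.994, 0.111, 0.0]
force: [0.6, 0.2, -1.7]
grip_width: 0.29
```

```bash
python3 - <<'E'
from h import *
from scipy.spatial.transform import Rotation as Ro
s=ctrl.sense();i=ctrl.camera_info("wrist");im=ctrl.capture("wrist");im2=ctrl.capture("scene");im3=ctrl.capture("side")
q=s["ee_rot"];M=Ro.from_quat([*q[1:],q[0]]).as_matrix()
print(s["time_s"],s["eef_pos"],np.arctan2(M[1,0],M[0,0]),s["force"],s["grip_width"])
cv2.imwrite("pics/w11.png",cv2.resize(im[:,:,::-1],None,fx=1.5,fy=1.5))
crop(im2,30,200,160,150,4,"pics/s11.png")
crop(im3,280,215,140,115,5,"pics/d11.png")
E
```

```text
11.5167 [ 451.44338615 -403.73825002   65.72025558] 0.22174166169411014 [ 0.61415883  0.15691528 -1.6525756 ] 0.2897237571826964
```

View pics/w11.png

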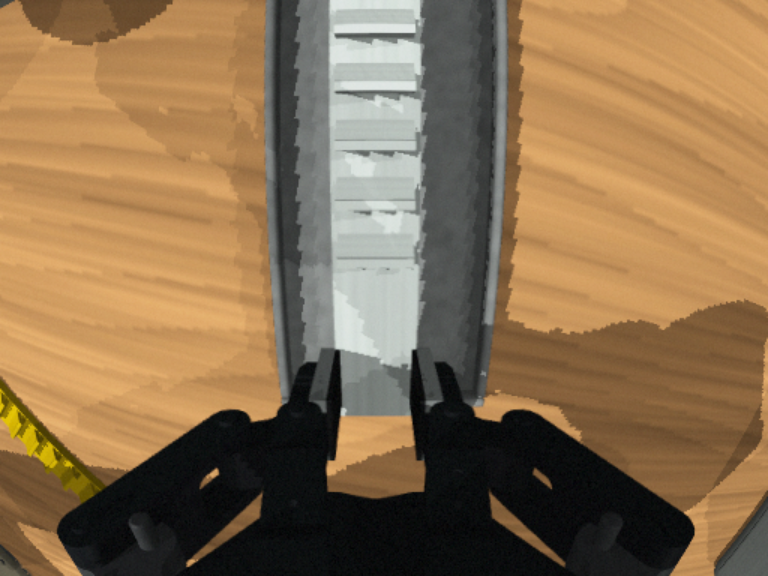

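View pics/s11.png

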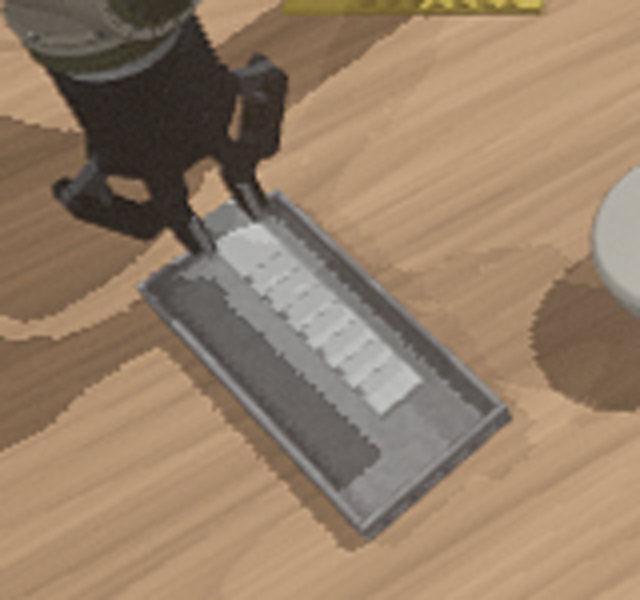

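View pics/d11.png

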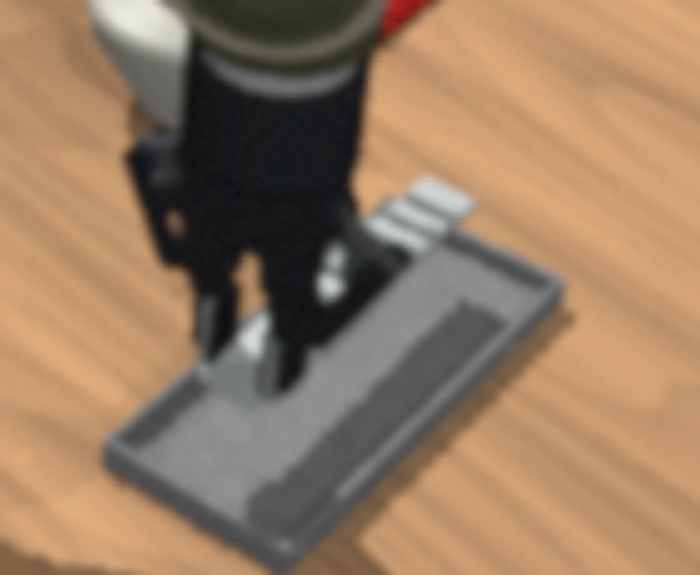

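```bash
python3 - <<'E'
from h import *
s=ctrl.sense();a=0.2217;t=np.array([np.cos(a),np.sin(a)]);n=np.array([-t[1],t[0]])
f=lambda p:np.round([(p[:2]-s["eef_pos"][:2])@t,(p[:2]-s["eef_pos"][:2])@n],1)
for u in [(283,402),(487,402),(272,200),(498,200),(268,2),(503,2)]: print(u,f(onz("wrist",u[0]/1.5,u[1]/1.5,16)))
print("tail",f(onz("wrist",376/1.5,415/1.5,56)))
for u in [(140,288),(275,195),(510,413),(368,535)]: print("scene",f(onz("scene",30+u[0]/4,200+u[1]/4,16)))
for u in [(105,455),(285,565),(562,285),]: print("side",f(onz("side",280+u[0]/5,215+u[1]/5,16)))
E
```

```text
(283, 402) [-40.   44.9]
(487, 402) [-40.4 -54.2]
(272, 200) [56.3 42.7]
(498, 200) [ 56.5 -50.6]
(268, 2) [140.   43.6]
(503, 2) [140.9 -52. ]
tail [-18.9  -0.1]
scene [-34.1 -52.8]
scene [-32.9  40.9]
scene [206.1  41.7]
scene [205.1 -54.1]
side [-50.8  36.6]
side [-51.5 -58.8]
side [187.8 -57.4]
```

Request:
apply_moves(
  commands=[
    [2,0.1,0.5,0.7,0],
    [2,0,0,1,0],
    [2,0,0,1,0],
    [2,0,0,0.8,0],
    [2,0,0,0.5,0],
    [2,0,0,0.3,0],
    [2,0,0,0,0],
    [2,0,0,0,0],
  ],
)

```text
time_s: 12.33
eef_pos: [452.1, -409.7, 22.7]
ee_rot: [0.0, 0.994, 0.11, 0.0]
force: [0.4, -0.0, -1.2]
grip_width: 0.292
```

```bash
python3 - <<'E'
from h import *
s=ctrl.sense();im=ctrl.capture("wrist");im2=ctrl.capture("scene");im3=ctrl.capture("side")
print(s["time_s"],s["eef_pos"],s["force"],s["grip_width"])
cv2.imwrite("pics/w12.png",cv2.resize(im[:,:,::-1],None,fx=1.5,fy=1.5))
crop(im3,280,215,140,115,5,"pics/d12.png")
E
```

```text
12.3333 [ 452.14941776 -409.6569345    22.66051675] [ 0.35953262 -0.03409251 -1.20059364] 0.2917065558247452
```

View pics/w12.png

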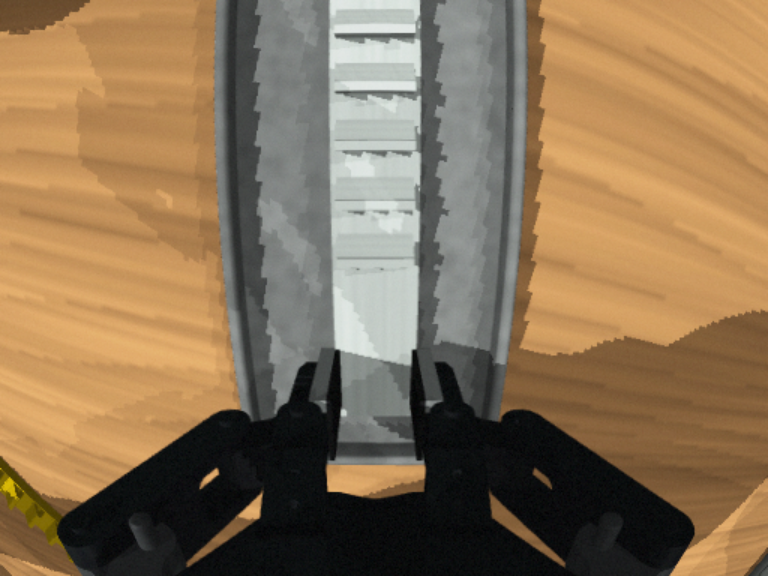

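View pics/d12.png

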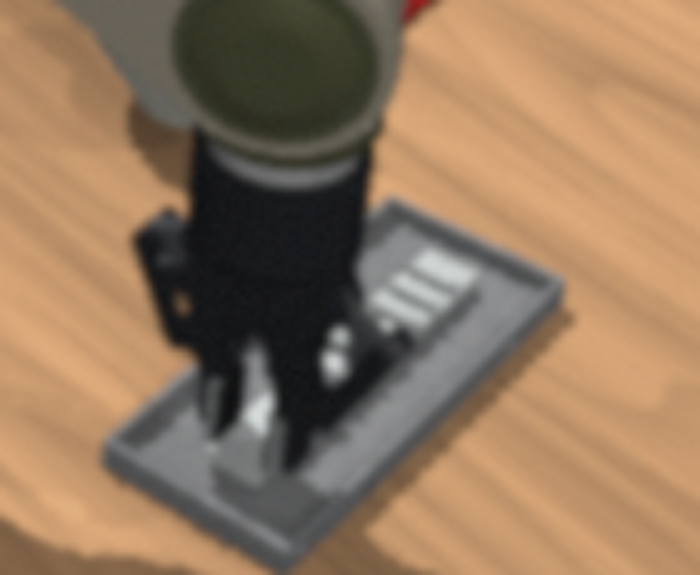

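Well inside the tray, centred. Lower gently until contact.

Request:
apply_moves(
  commands=[
    [2,0,0,0.15,0],
    [2,0,0,0.15,0],
    [2,0,0,0.1,0],
    [2,0,0,0,0],
    [2,0,0,0,0],
  ],
)

```text
time_s: 12.9
eef_pos: [452.1, -409.6, 18.6]
ee_rot: [-0.0, 0.994, 0.11, -0.0]
force: [-0.6, -0.3, -1.2]
grip_width: 0.292
```

Request:
apply_moves(
  commands=[
    [2,0,0,0.1,0],
    [2,0,0,0,0],
    [2,0,0,0,0],
  ],
)

```text
time_s: 13.15
eef_pos: [452.1, -409.6, 17.6]
ee_rot: [0.0, 0.994, 0.11, 0.0]
force: [0.4, 1.0, -0.6]
grip_width: 0.29
```

Request:
apply_moves(
  commands=[
    [2,0,0,0.1,0],
    [2,0,0,0,0],
    [2,0,0,0,0],
  ],
)

```text
time_s: 13.4
eef_pos: [452.2, -409.7, 17.2]
ee_rot: [0.0, 0.994, 0.11, 0.0]
force: [-1.7, 1.5, 5.6]
grip_width: 0.292
```

Request:
apply_moves(
  commands=[
    [3.2,0,0,0,0],
    [3.2,0,0,0,0],
    [3.6,0,0,0,0],
    [4,0,0,0,0],
    [4,0,0,0,0],
    [4,0,0,0,0],
    [4,0,0,-1,0],
    [4,0,0,-2,0],
    [4,0,0,-3,0],
    [4,0,0,-4,0],
    [4,0,0,-4,0],
    [4,0,0,-1,0],
  ],
)

```text
time_s: 14.4
eef_pos: [453.5, -411.2, 174.2]
ee_rot: [0.005, 0.994, 0.11, 0.003]
force: [1.0, -0.1, 0.5]
grip_width: 0.467
```

```bash
python3 - <<'E'
from h import *
s=ctrl.sense();im=ctrl.capture("wrist");im2=ctrl.capture("scene");im3=ctrl.capture("side")
print(s["time_s"],s["eef_pos"],s["force"],s["grip_width"])
cv2.imwrite("pics/w13.png",cv2.resize(im[:,:,::-1],None,fx=1.5,fy=1.5))
cv2.imwrite("pics/s13.png",cv2.resize(im2[:,:,::-1],None,fx=1.5,fy=1.5))
crop(im3,280,215,140,115,5,"pics/d13.png")
E
```

```text
14.4 [ 453.45090447 -411.18523079  174.24775911] [ 0.95475891 -0.05105628  0.51827567] 0.46692401295965086
```

View pics/w13.png

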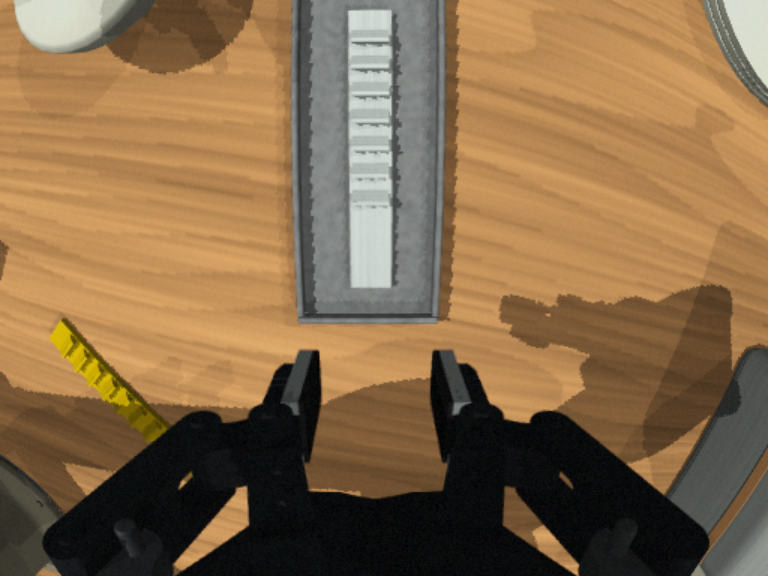

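View pics/s13.png

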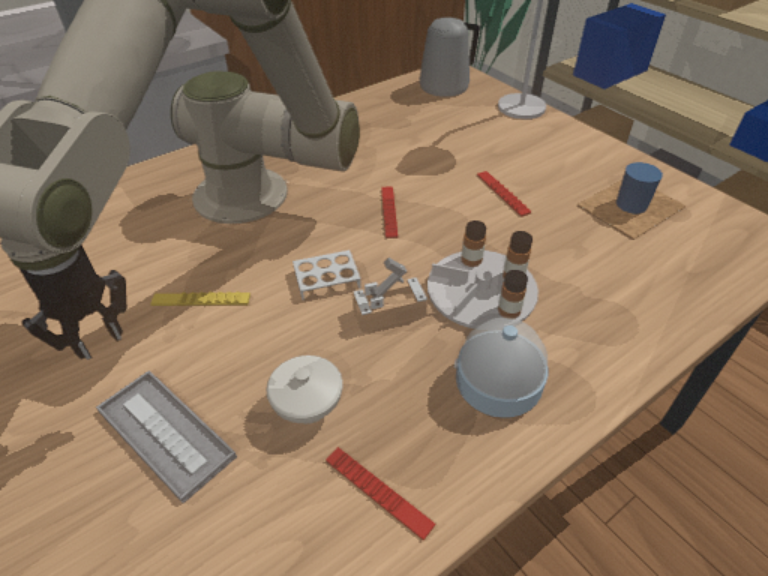

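View pics/d13.png

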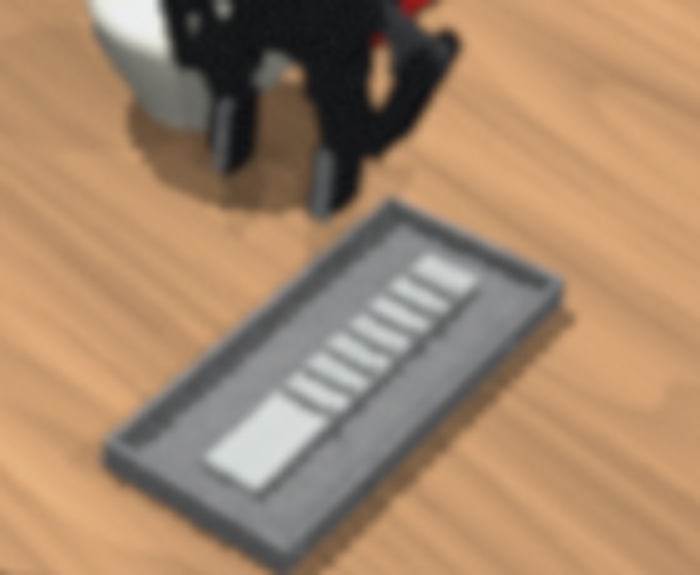

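Request:
apply_moves(
  commands=[
    [4,0,0,0,0],
    [4,0,0,0,0],
    [4,0,0,0,0],
  ],
)

```text
time_s: 14.8
eef_pos: [451.8, -409.2, 165.2]
ee_rot: [-0.001, 0.994, 0.11, -0.001]
force: [0.2, -0.3, -0.6]
grip_width: 0.467
```

```bash
python3 -c "
from rig import ctrl
print(ctrl.finish_job())"
```

```text
the job is handed in; nothing more can be done
None
```

The job is handed in at 14.8 s. The pawl is up and the bar is in the tray; no verdict is reported, so the result rests on my own checks.

- **Pawl:** I gripped the tab and swung it up about 0.8 rad, by the arc commanded. It was still raised in the last scene picture.
- **Bar:** I drew the bar back about 38 mm by its tip end. Then I gripped the smooth tail, pulled it straight out of the block's outer end and turned it in line with the tray. I lowered it until I read about 5.6 N of contact, then opened the fingers.
- **Last checks:** The pictures show the bar teeth up and flat on the tray floor, released and near the tray's centre. The jars, bowl, egg cooker and egg rack look to be where they started, and the arm stands well clear of everything.
- **Disagreement:** The scene, side and wrist cameras put the tray up to about 12 mm apart. I aimed between them; all three placed the bar well inside the walls, and the 30 mm and 40 mm limits leave margin for that spread.

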